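# Stand the vial ready and hold the incubator's sprung lid at its pointer

### The job

Get the tall amber vial ready for loading: stand it upright and centred on the small round top of the raised metal stand, and let go of it. Then lift the incubator's sprung lid, which has a bar on it to take hold of, until the lid is parallel with the steel pointer at its side, and keep holding it steady there: you finish while still holding the lid, which would fall shut if let go. Do not shift the pointer or the short vial, the dish and the carton nearby.

Things in the scene. Friction and masses are not known exactly. Their poses are not given: they have to be found in the camera images.
- vial: The tall capped vial: an amber glass cylinder with a blue screw cap, 28 mm in diameter (cap 27 mm), 95 mm tall, about 60 g. Starts upright on the bench, on the robot's left or right. Origin at the centre of its underside, z up along it.
- short_vial: Bystander: a capped vial of the same glass and cap and diameter but only 55 mm tall, upright on the bench. Origin at the centre of its underside.
- dish: Bystander: white ceramic bowl, 90 mm across, 35 mm high. Origin at the centre of its underside.
- carton: Bystander: cardboard carton 40 x 70 x 35 mm high. Origin at the centre of its underside.
- stand: Fixed aluminium stand, 90 mm high: round foot 90 mm across and 12 mm high, a thin stem 22 mm across, and a flat round top 44 mm across on which the vial goes; the top surface is 90 mm above the origin. Starts on the other side of the incubator from the vial. Origin at the centre of its underside.
- incubator: Fixed white box-shaped incubator, 200 (x) x 240 (y) x 90 mm high, on the bench before the robot, front (-x face, with display and keys) roughly towards the robot. Origin at the centre of its underside; x points from front to back, y to its left, z up.
- lid: Its grey lid, 200 x 240 x 10 mm, about 350 g, starts shut. Origin on the hinge axis: middle of the lid's back edge, on its underside, 90.5 mm above the bench. Hinge axis = its own y (level, along the incubator's y). Shut, its axes match the incubator's: it extends 200 mm along its -x. Opening lifts the front edge (positive turn about y), to 1.35 rad at most. A spring pulls it shut at every angle.
- lid_bar (a point): Middle of the lid's lifting bar: round steel, 12 mm diameter, 120 mm long, along the lid's y above its front edge; in the lid's frame at x = -180, y = 0, z = +50 mm (axis 40 mm above the lid's upper face). Uprights 56 mm either side of the middle leave 104 mm free. Lifting at the bar takes about 4 N at first, 6 N at 0.85 rad. Axes are the lid's.
- pointer: Steel pointer: flat bar 10 mm high, 5 mm thick, with a 26 mm disc at its end, reaching along its own -x from a pivot on the hinge line, 12 mm outside the incubator's left (+y) side. Set at the angle wanted of the lid, 0.45 to 0.85 rad up from level. Origin on the pivot, 95.5 mm above the bench; the lid is right when its x axis is parallel to the pointer's. Stiff friction holds it.
- pointer_tip (a point): Centre of the disc at the pointer's end, 185 mm from the pivot along the pointer's -x.
There are look-alikes about, which are no part of the job. Leave any yellow look-alike of the vial alone. Of the things shaped like the stand, the aluminium one is meant.

How it is judged (in metres and radians):
On the way, in this order (a step that is already met when the one before it is completed fails the run):
1. the tall vial stands upright and released on the stand's top (horizontal distance between vial and stand below 0.011 m and z of vial in the frame of stand between 0.086 and 0.094 m and angle between vial's own z axis and vertical below 0.1 rad and linear speed of vial below 0.03 m/s and contact force between vial and the arm below 0.1 N and contact force between vial and the fingers below 0.1 N), for 0.3 s.
2. the fingers hold the lid at the pointer's angle (angle between the x axis of lid and the x axis of pointer, either way round below 0.09 rad and angular speed of lid below 0.15 rad/s and contact force between the fingers and lid above 1 N), for 0.5 s.
At the end, for the whole second after the job is handed in: In the last second the fingers hold the lid (over 1 N, no loose thing touching it) within 0.09 rad (5 deg) of parallel with the pointer, under 0.15 rad/s; the tall vial stands released, still, upright within 0.1 rad on the stand's top, within 11 mm of its axis (all of step 1 and all of step 2 and contact force between lid and vial below 0.1 N and contact force between lid and short_vial below 0.1 N and contact force between lid and dish below 0.1 N and contact force between lid and carton below 0.1 N); the arm keeps its last pose, push and grip.
It fails at once if the pointer is shifted (its tip by more than 10 mm) (distance of pointer_tip from where it was at the start of the episode above 0.01 m).
It fails at once if the short vial is moved more than 20 mm (distance of short_vial from where it was at the start of the episode above 0.02 m).
It fails at once if the dish is moved more than 20 mm (distance of dish from where it was at the start of the episode above 0.02 m).
It fails at once if the carton is moved more than 20 mm (distance of carton from where it was at the start of the episode above 0.02 m).
It also fails if it takes over 72 s, if anything falls off the work surface, if the arm or the gripper's body presses on something with over 40 N, if the wrist force passes 120 N, or if a joint passes its speed limit or range.

### The arm

A 6-joint arm with a two-finger parallel gripper is mounted at the origin on the work surface. World frame = base frame: x ahead of the robot, y to its left, z up, the work surface at z = 0. Lengths are in mm, angles in rad, forces in N, time in s.
With the tool pointing down it reaches from about 200 to 875 mm from the base axis. Payload 3.4 kg.
Tool frame: the origin (TCP) lies at the very end of the fingers, on their centre line; the grasp point (between the pads) lies 19 mm behind it; z points along the fingers, y is the line along which they close (so a half turn about z gives the same grasp; the last joint's range is limited). The gripper opens to 94 mm and grips with 3 to 60 N. Pads are 16 mm wide; open, the fingers measure 119 mm over their backs; the gripper's body (75 mm by 177 mm) begins 78 mm behind the grasp point.
Start: joints at [1.119, 0.276, 1.505, -0, 1.361, -0.121], TCP at [186.778, 543.856, 205.493] pointing down, gripper open.
Joint ranges: [-2.89, 2.89], [-0.75, 2.08], [0.22, 2.7], [-1.18, 4.32], [0.11, 2.71], [-2.7, 2.7]. Speed limits (rad/s): [2.57, 2.57, 3.14, 3.14, 3.14, 3.14].

### API

Orientations are given as a unit quaternion [w, x, y, z].
In Python, from rig import arm gives the robot as it stands. The module is installed in compiled form; this text tells all that it offers.
- The arm moves only by the shell command python3 -m inch 'ROWS' [FORCE]. ROWS is a JSON object of lists of equal length, an entry for each row: "gripper": the closure, from 0 (fully open) to 1 (shut); "travel": the shift along the tool's x, y, z in mm, a list of three; "roll": the turn about the tool's z in degrees. A call has 1 to 20 rows; each row is the pose to reach, as a shift and turn from the pose commanded when the call began, along the tool's axes at that moment; what a row does not reach only later rows make up. A row lasts 1/12 s, in which the tool goes at most 41.7 mm and 7.16 degrees, less where a joint would pass 70% of its speed; a pose out of reach is approached as far as the arm can. A call with a gripper value outside its range is refused whole. The fingers move at their own pace and stop on an object; FORCE is the grip in N (left out, the last holds). Time passes only in rows, so rows that repeat a pose let the fingers close. It gives the time, the measured TCP pose, the force, the opening and the grip force at its end, in the units of the state.
- arm.state(): the state, without advancing time (a new reading comes with each control period).
- arm.camera(name): name is "side" or "top"; returns a dict with "image" (480x640x3 uint8, red, green, blue), "vertical_fov" (degrees; the focal length in pixels is half the picture's height over the tangent of half this angle, whatever the lens; pixels are square), "cx", "cy" (the principal point, pixels), "R" (3x3) and "t" (3): a world point X has camera coordinates R X + t. Camera axes: x right, y down, z forward; pixel columns grow to the right and rows downward; lengths in mm; the calibration is good to about 2 mm. A picture is of the moment at which its call begins. There is no depth.
- arm.finish_job(): hands the job in; it is judged then, once.
Trained networks look in a picture, given as the dict that the camera call returned (one of the last four; its "shot" number tells which), for a name from the list of things; names that differ only in an ending like _2 or _b are one class to them, and where a whole thing is asked for, a point or a joint stands for the part that bears it (a point fixed in the world has none). Each returns a list of dicts, best first, with "conf" (0 to 1); they miss things now and then, are a little off and sometimes report something else, mostly with a low value. They report only what shows in the picture. A call takes as long as a camera call. They do not tell look-alikes from the thing itself.
- arm.boxes_of(picture, label): "position" ([x, y, z] in mm, in world coordinates, good to about 4 mm: the middle of the surface that is visible of it).
- arm.spot_point(picture, label): "position" ([x, y, z] in mm, in world coordinates, good to about 4 mm: a listed point, or the origin of a listed thing).
The state is a dict: "t": time; "q": joint angles; "joint_velocities": joint speeds; "tau": joint torques, N m; "ee_pos": TCP position; "ee_rot": TCP orientation; "force": force on the tool from outside, world axes, zero at the start; "moment": the same for the moment, N m; "width": finger opening in mm; "grip_force": force on a finger pad.
Only numpy, scipy, OpenCV 4.12 (cv2) and the standard library are available. Lean on these libraries where they do the work, as an engineer would, in place of code of your own. Each camera call takes 0.05 s, during which the arm holds its last target. There are 200 camera calls.

## Working session

There is one attempt and no reset: what is moved stays moved. The work goes in short steps, Python scripts to look and compute and a shell command to move; the robot and the scene stay as the last step left them, time stands still between calls to the robot, and variables do not carry over. Pictures are saved under pics/ and viewed, at most 12 in all, crops included, and the job is handed in when it is done.

```bash
mkdir -p pics; cat > h.py <<'E'
from rig import arm
import numpy as np, cv2
def shot(n,save=None):
    p=arm.camera(n)
    if save: cv2.imwrite(f'pics/{save}.png',cv2.cvtColor(p['image'],cv2.COLOR_RGB2BGR))
    return p
def f(p): return 240/np.tan(np.radians(p['vertical_fov'])/2)
def proj(p,X):
    c=np.array(p['R'])@np.array(X)+np.array(p['t']); return (f(p)*c[0]/c[2]+p['cx'],f(p)*c[1]/c[2]+p['cy'])
def P(p):
    R=np.array(p['R']);t=np.array(p['t']).reshape(3,1);K=np.array([[f(p),0,p['cx']],[0,f(p),p['cy']],[0,0,1]]);return K@np.hstack([R,t])
def tri(p,u,q,v):
    X=cv2.triangulatePoints(P(p),P(q),np.array(u,float).reshape(2,1),np.array(v,float).reshape(2,1));return (X[:3]/X[3]).ravel()
E
python3 - <<'E'
from h import *
np.set_printoptions(precision=1,suppress=True)
for n in ['side','top']:
    p=shot(n,n+'0'); print(n,p['vertical_fov'],p['cx'],p['cy'],'cam at',-np.array(p['R']).T@np.array(p['t']))
    for l in ['vial','short_vial','dish','carton','stand','incubator','lid','lid_bar','pointer','pointer_tip']:
        for d in arm.spot_point(p,l): print(l,round(d['conf'],2),np.array(d['position']),np.array(proj(p,d['position'])))
print(arm.state())
E
```

```text
side 49.165860329817775 306.853324567383 241.27088257324718 cam at [ 304.8 -668.5  899.3]
vial 0.74 [ 464.1 -281.    -0.8] [310.6 428.4]
vial 0.66 [ 512.5 -329.6   -3.3] [346.7 443.8]
short_vial 0.72 [ 699.1 -322.5   -0.9] [436.9 402.5]
short_vial 0.56 [713.4 144.9  99.8] [341.  204.3]
dish 0.64 [704.  312.5  -0.6] [309.7 194.8]
carton 0.9 [409.3 -56.7  -2.2] [244.  340.1]
stand 0.94 [519.  316.8   3.4] [241.8 210.5]
stand 0.91 [513.5 447.9  -3.6] [226.  182.9]
lid 0.68 [515.5 317.1   4.1] [240.4 210.5]
lid 0.59 [693.    7.4  89.7] [358.9 249.8]
lid_bar 0.79 [513.9  43.7 138.7] [272.7 245.3]
pointer 0.74 [714.5 144.7  97.8] [341.4 204.9]
pointer 0.42 [516.6 317.4   1.1] [240.9 211.2]
pointer_tip 0.93 [547.3 174.3 182.5] [266.2 186.2]
top 44.142691358445994 318.829565822611 243.17883551971232 cam at [ 397.3   62.3 1465. ]
vial 0.57 [ 510.9 -331.4    2.7] [463.1 281.9]
short_vial 0.54 [ 702.1 -319.8    1.6] [457.2 206.4]
dish 0.59 [705.5 309.9  -0.8] [208.  199.7]
carton 0.58 [407.2 -56.    0.3] [352.1 321.9]
stand 0.95 [507.6 445.3  -3.1] [149.5 277.2]
stand 0.72 [ 701.8 -320.8    1.6] [457.6 206.5]
stand 0.61 [515.4 320.6   1.7] [200.1 274.9]
incubator 0.62 [592.7  31.1  -3.9] [318.  246.6]
lid 0.98 [687.9  15.7  90.5] [326.1 201.7]
pointer 0.49 [716.4 139.7  96.5] [273.9 188.1]
pointer_tip 0.61 [553.5 170.4 176.4] [255.9 252.2]
{'t': 1.1, 'q': array([ 1.1,  0.3,  1.5,  0. ,  1.4, -0.1]), 'joint_velocities': array([ 0.,  0., -0.,  0., -0., -0.]), 'tau': array([  0. , -40.4, -23.8,   0.1,   0. ,  -0. ]), 'ee_pos': array([186.8, 543.9, 205.5]), 'ee_rot': array([0. , 0.2, 1. , 0. ]), 'force': array([-1. ,  0.6, -0.2]), 'moment': array([-0., -0., -0.]), 'grip_force': 0.0, 'width': 94.26189010677761}
```

View pics/side0.png

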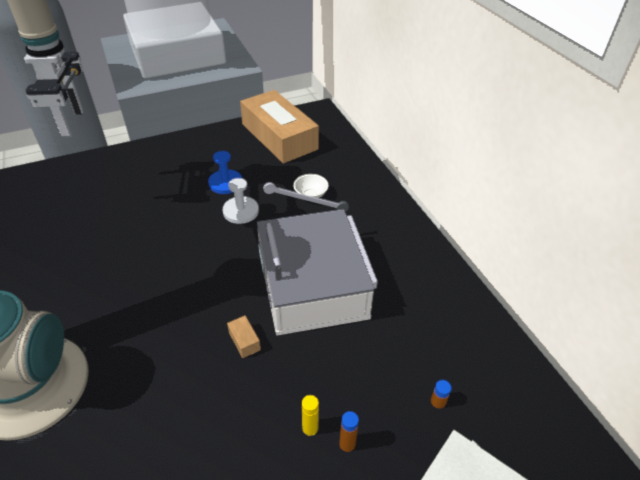

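View pics/top0.png

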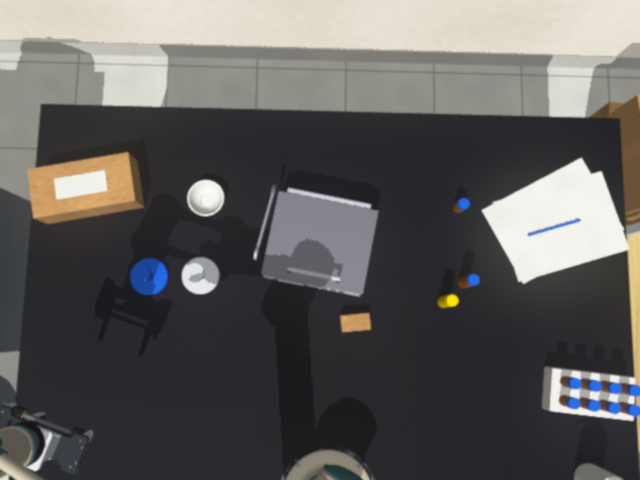

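The side picture shows the amber vial at (348,432), with the yellow look-alike beside it at (310,415). The aluminium stand is at (240,200) and the blue stand at (224,172). The top view agrees: vial cap (473,281), stand (200,275), lid bar (313,272), pointer tip (256,255). Next I'll triangulate from both views.

```bash
python3 - <<'E'
from h import *
from scipy.spatial.transform import Rotation as Ro
np.set_printoptions(precision=1,suppress=True)
a,b=shot('side'),shot('top')
def cen(p,box,lo,hi):
    x0,y0,x1,y1=box; h=cv2.cvtColor(p['image'],cv2.COLOR_RGB2HSV)[y0:y1,x0:x1]
    m=cv2.inRange(h,lo,hi); k,_,st,c=cv2.connectedComponentsWithStats(m); i=1+np.argmax(st[1:,4]); return c[i]+[x0,y0],st[i,4],st[i,:4]+[x0,y0,0,0]
cs=cen(a,(330,400,370,460),(100,120,60),(125,255,255)); ct=cen(b,(450,265,485,295),(100,120,60),(125,255,255))
print('cap',cs,ct,tri(a,cs[0],b,ct[0]))
for n,p,bx in(('side',a,(215,165,265,230)),('top',b,(170,245,230,305))):
    x0,y0,x1,y1=bx;c=p['image'][y0:y1,x0:x1]; cv2.imwrite(f'pics/st_{n}.png',cv2.cvtColor(cv2.resize(c,None,fx=8,fy=8,interpolation=2),cv2.COLOR_RGB2BGR))
i1=cv2.imread('pics/st_side.png');i2=cv2.imread('pics/st_top.png');H=520
cv2.imwrite('pics/st.png',np.hstack([cv2.resize(i,(400,int(i.shape[0]*400/i.shape[1])))[:400] if 0 else cv2.copyMakeBorder(i,0,max(0,H-i.shape[0]),0,0,0)[:H] for i in (i1,i2)])[:, :800])
print('top of stand guesses',proj(a,[517,318,90]),proj(b,[517,318,90]),proj(a,[516,318,0]),proj(b,[516,318,0]))
for l,(p,bb) in {'bar':(a,b)}.items():
    for pp in (a,b): print([ (round(d['conf'],2),np.array(d['position'])) for d in arm.spot_point(pp,'lid_bar')],[ (round(d['conf'],2),np.array(d['position'])) for d in arm.spot_point(pp,'pointer_tip')])
s=arm.state();q=s['ee_rot'];print(s['t'],s['ee_pos']);np.set_printoptions(precision=4);print(Ro.from_quat([*q[1:],q[0]]).as_matrix())
E
```

```text
cap (array([349.5, 420.2]), np.int32(299), array([341, 410,  18,  21])) (array([473.6, 279.3]), np.int32(144), array([467, 273,  14,  14])) [ 510.6 -332.    92.8]
top of stand guesses (np.float64(237.5550702803788), np.float64(183.86991959383911)) (np.float64(194.63750125252824), np.float64(271.04491111687224)) (np.float64(240.63933467770698), np.float64(211.47158401250888)) (np.float64(201.27918212588105), np.float64(274.74619229214585))
[(0.98, array([516.8,  45.2, 140.6]))] [(0.93, array([550.8, 174. , 179.8]))]
[(0.81, array([512. ,  46.2, 142.4]))] [(0.73, array([551.7, 172.3, 174.2]))]
1.4 [186.8 543.8 205.5]
[[-0.9458  0.3248  0.    ]
 [ 0.3248  0.9458  0.0001]
 [-0.      0.0001 -1.    ]]
```

View pics/st.png

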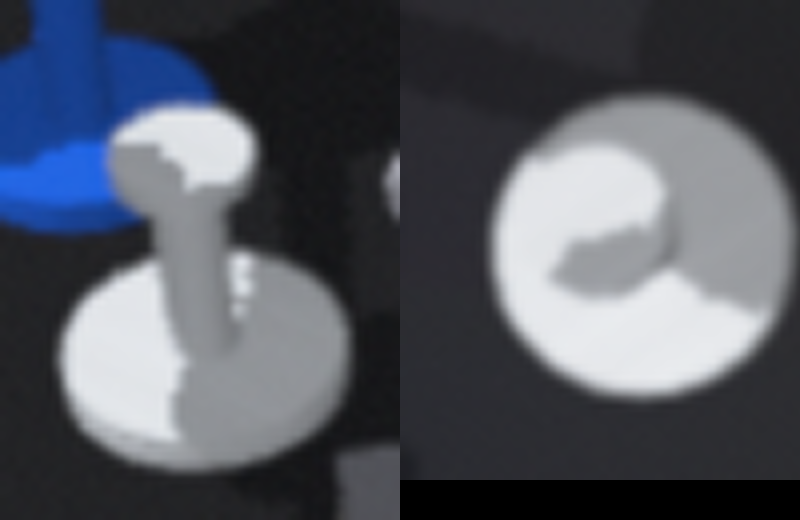

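```bash
python3 -m inch '{"gripper":[0,0,0,0,0,0,0,0,0,0,0,0,0,0,0,0,0,0,0,0],"travel":[[0,0,-80],[-15,-18,-100],[-591,-723,-100],[-591,-723,-100],[-591,-723,-100],[-591,-723,-100],[-591,-723,-100],[-591,-723,-100],[-591,-723,-100],[-591,-723,-100],[-591,-723,-100],[-591,-723,-100],[-591,-723,-100],[-591,-723,-100],[-591,-723,-100],[-591,-723,-100],[-591,-723,-100],[-591,-723,-100],[-591,-723,-100],[-591,-723,-100]],"roll":[0,0,28,28,28,28,28,28,28,28,28,28,28,28,28,28,28,28,28,28]}'
```

```text
t: 3.07
ee_pos: [452.6, -176.1, 302.1]
ee_rot: [0.0, 0.399, 0.917, 0.0]
force: [0.9, 0.5, 0.6]
width: 94.4
grip_force: 0.0
```

```bash
python3 -m inch '{"gripper":[0,0,0,0,0,0,0,0],"travel":[[-150,-62,0],[-150,-62,0],[-150,-62,0],[-150,-62,0],[-150,-62,0],[-150,-62,0],[-150,-62,0],[-150,-62,0]],"roll":[0,0,0,0,0,0,0,0]}'
python3 -c "
from h import *
s=arm.state();print(s['ee_pos'],s['q'])
p=shot('side','above')"
```

```text
t: 3.73
ee_pos: [509.2, -324.6, 302.2]
ee_rot: [-0.0, 0.398, 0.917, 0.0]
force: [0.5, -0.1, -0.7]
width: 94.4
grip_force: 0.0
[ 509.1979355  -324.57020662  302.18837568] [-6.82981422e-01  2.85415264e-01  1.25717992e+00  4.91567825e-04
  1.59928022e+00 -1.43514650e+00]
```

View pics/above.png

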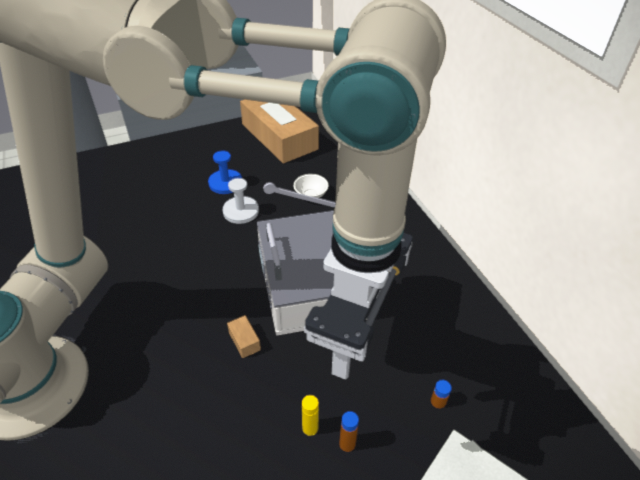

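The picture shows the open fingers at (342,365), above and short of the vial at (349,430), with the yellow vial clear of the closing line.

```bash
python3 -m inch '{"gripper":[0,0,0,0,0,0,0,0,0,0,0,0],"travel":[[-6,-3,30],[-6,-3,70],[-6,-3,110],[-6,-3,150],[-6,-3,190],[-6,-3,210],[-6,-3,225],[-6,-3,240],[-6,-3,252],[-6,-3,262],[-6,-3,262],[-6,-3,262]],"roll":[0,0,0,0,0,0,0,0,0,0,0,0]}'
python3 -m inch '{"gripper":[0.5,0.7,0.8,0.8,0.8,0.8,0.8,0.8,0.8,0.8],"travel":[[0,0,0],[0,0,0],[0,0,0],[0,0,0],[0,0,0],[0,0,0],[0,0,0],[0,0,0],[0,0,0],[0,0,0]],"roll":[0,0,0,0,0,0,0,0,0,0]}' 15
```

```text
t: 4.78
ee_pos: [511.5, -331.5, 40.2]
ee_rot: [-0.0, 0.398, 0.917, 0.0]
force: [0.4, -0.4, -0.1]
width: 94.0
grip_force: 0.0
t: 5.62
ee_pos: [511.4, -332.3, 39.8]
ee_rot: [-0.0, 0.398, 0.917, 0.0]
force: [-0.5, -0.3, -0.2]
width: 30.7
grip_force: 0.1
```

```bash
python3 -m inch '{"gripper":[0.9,0.9,0.9,0.9,0.9,0.9,0.9,0.9],"travel":[[0,0,0],[0,0,0],[0,0,0],[0,0,0],[0,0,-5],[0,0,-25],[0,0,-60],[0,0,-60]],"roll":[0,0,0,0,0,0,0,0]}' 15
python3 -c "
from h import *
p=shot('side')
c=p['image'][330:480,250:450]; cv2.imwrite('pics/grip.png',cv2.cvtColor(cv2.resize(c,None,fx=4,fy=4),cv2.COLOR_RGB2BGR))"
```

```text
t: 6.28
ee_pos: [514.5, -334.9, 105.8]
ee_rot: [0.005, 0.398, 0.917, -0.002]
force: [1.5, -1.3, -0.4]
width: 27.3
grip_force: 15.0
```

View pics/grip.png

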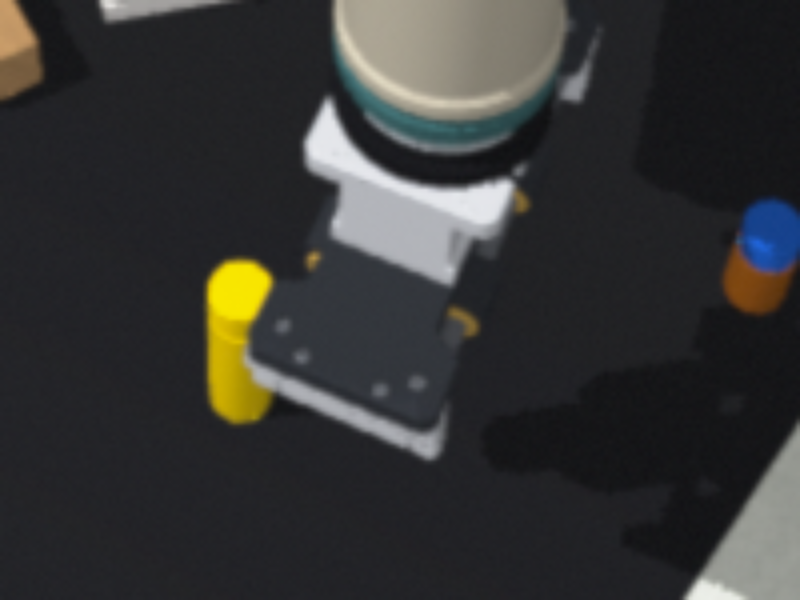

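The yellow vial still stands at about (240,340) in the crop, and the amber vial has left the bench in the grip. The opening of 27 mm and 15 N confirm the hold.

```bash
python3 -m inch '{"gripper":[0.9,0.9,0.9,0.9,0.9,0.9,0.9,0.9,0.9,0.9,0.9,0.9,0.9,0.9,0.9,0.9,0.9,0.9,0.9,0.9],"travel":[[0,0,-20],[0,0,-50],[0,0,-85],[0,0,-120],[0,0,-150],[10,9,-180],[30,28,-205],[52,49,-220],[75,70,-220],[98,92,-220],[121,114,-220],[144,136,-220],[167,158,-220],[190,180,-220],[213,202,-220],[236,224,-220],[259,246,-220],[282,265,-220],[305,286,-220],[328,308,-220]],"roll":[0,0,0,0,0,0,0,0,0,0,0,0,0,0,0,0,0,0,0,0]}'
python3 -m inch '{"gripper":[0.9,0.9,0.9,0.9,0.9,0.9,0.9,0.9,0.9,0.9],"travel":[[22,21,0],[44,42,0],[66,63,0],[88,84,0],[110,105,0],[130,123,0],[144,134,0],[147,138,0],[147,138,0],[147,138,0]],"roll":[0,0,0,0,0,0,0,0,0,0]}'
python3 - <<'E'
from h import *
s=arm.state();print(s['ee_pos'],s['ee_rot'],s['width'],s['grip_force'])
p=shot('side','carry'); q=shot('top')
for n,v in(('s',p),('t',q)): print(n,arm.boxes_of(v,'vial')[:3],arm.spot_point(v,'vial')[:3])
E
```

```text
t: 8.0
ee_pos: [511.7, 118.9, 318.8]
ee_rot: [-0.001, 0.398, 0.917, -0.001]
force: [0.6, -0.8, -0.9]
width: 27.7
grip_force: 15.0
t: 8.83
ee_pos: [513.0, 318.4, 319.1]
ee_rot: [-0.0, 0.398, 0.917, -0.001]
force: [-0.1, -0.4, -0.9]
width: 28.2
grip_force: 15.0
[513.04581541 318.3582372  319.1051816 ] [-1.76800102e-04  3.98412456e-01  9.17205796e-01 -1.00603475e-03] 28.173868908469903 14.998881965875626
s [{'position': [458.2, -289.6, 70.6], 'conf': 0.61}, {'position': [514.8, 306.8, 316.8], 'conf': 0.59}] [{'position': [460.8, -281.6, -0.9], 'conf': 0.78}, {'position': [515.7, 318.2, 277.1], 'conf': 0.59}]
t [{'position': [695.7, -312.9, 56.7], 'conf': 0.46}, {'position': [458.7, -272.5, 92.6], 'conf': 0.45}] [{'position': [704.3, 315.7, -3.6], 'conf': 0.68}, {'position': [465.2, -279.8, 2.2], 'conf': 0.65}]
```

View pics/carry.png

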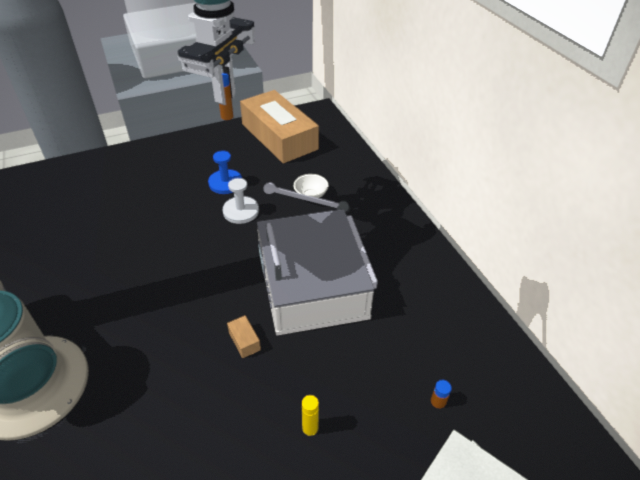

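The vial hangs upright in the fingers at (226,100), with its bottom about 279 mm up. The stand top is clear at (238,184). I'll triangulate the stand centre and descend to a little above it.

```bash
python3 -m inch '{"gripper":[0.9,0.9,0.9,0.9,0.9,0.9,0.9,0.9,0.9],"travel":[[0,0,20],[0,0,50],[0,0,80],[0,0,110],[0,0,135],[0,0,150],[0,0,160],[0,0,165],[0,0,165]],"roll":[0,0,0,0,0,0,0,0,0]}'
python3 - <<'E'
from h import *
s=arm.state();print(s['ee_pos'])
p=shot('side'); q=shot('top')
print('stand top',tri(p,(237.9,183.4),q,(193.5,272.5)))
for v,l in((p,'s'),(q,'t')): print(l,[d for d in arm.spot_point(v,'vial')+arm.spot_point(v,'stand') if d['position'][1]>200],)
c=p['image'][130:230,200:300]; cv2.imwrite('pics/near.png',cv2.cvtColor(cv2.resize(c,None,fx=6,fy=6,interpolation=2),cv2.COLOR_RGB2BGR))
b=s['ee_pos'];print('expected vial bottom px crop',[(np.array(proj(p,[b[0],b[1],z]))-[200,130])*6 for z in (b[2]-40,90)])
E
```

```text
t: 9.88
ee_pos: [513.0, 318.9, 154.3]
ee_rot: [-0.0, 0.399, 0.917, -0.0]
force: [-0.2, -0.7, 0.1]
width: 27.5
grip_force: 15.0
[513.03148269 318.89286232 154.33869965]
stand top [515.73101388 320.26528289  89.49190941]
s [{'position': [514.1, 320.5, 115.1], 'conf': 0.5}, {'position': [510.6, 446.0, 0.1], 'conf': 0.95}, {'position': [517.7, 319.0, 3.3], 'conf': 0.75}]
t [{'position': [510.7, 445.7, -0.8], 'conf': 0.97}, {'position': [516.9, 323.4, 2.3], 'conf': 0.52}]
expected vial bottom px crop [array([209.1490242 , 276.76175875]), array([215.26845819, 324.27802478])]
```

View pics/near.png

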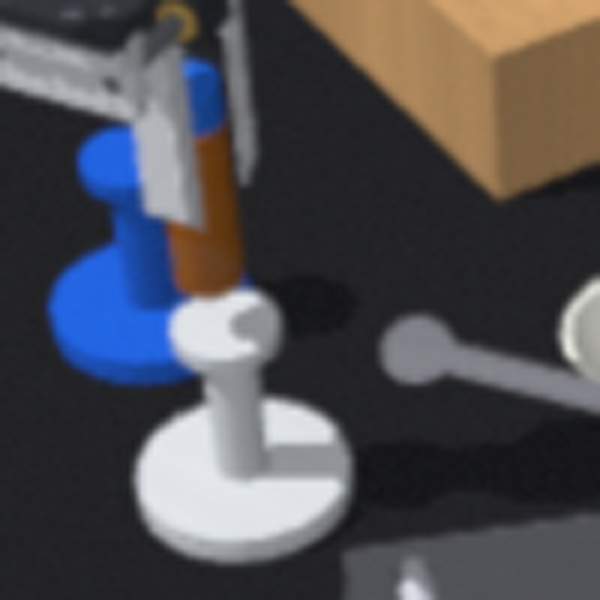

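The vial hangs over the stand top, centre about (226,325) in the crop, and sits about 4 mm too near in x. I'll correct that and lower it.

```bash
python3 -m inch '{"gripper":[0.9,0.9,0.9,0.9,0.9,0.9,0.9,0.9],"travel":[[-2,3.5,0],[-2,3.5,6],[-2,3.5,12],[-2,3.5,17],[-2,3.5,20],[-2,3.5,22],[-2,3.5,23],[-2,3.5,23.5]],"roll":[0,0,0,0,0,0,0,0]}'
python3 -m inch '{"gripper":[0.9,0.9,0.9],"travel":[[0,0,0],[0,0,0.5],[0,0,0.5]],"roll":[0,0,0]}'
```

```text
t: 10.85
ee_pos: [517.0, 320.2, 131.1]
ee_rot: [-0.0, 0.398, 0.917, -0.0]
force: [-0.5, 1.2, -0.8]
width: 27.6
grip_force: 15.0
t: 11.1
ee_pos: [517.2, 320.3, 131.1]
ee_rot: [0.0, 0.398, 0.917, 0.0]
force: [-0.5, -0.0, -0.7]
width: 28.0
grip_force: 15.0
```

```bash
python3 -m inch '{"gripper":[0.9,0.9,0.9],"travel":[[0,0,0.7],[0,0,1.2],[0,0,1.2]],"roll":[0,0,0]}'
```

```text
t: 11.35
ee_pos: [517.2, 320.2, 129.8]
ee_rot: [0.0, 0.398, 0.917, 0.0]
force: [-0.4, 0.0, -0.8]
width: 27.6
grip_force: 15.0
```

```bash
python3 -m inch '{"gripper":[0.9,0.9,0.9],"travel":[[0,0,0.4],[0,0,0.8],[0,0,0.8]],"roll":[0,0,0]}'
```

```text
t: 11.6
ee_pos: [517.2, 320.3, 129.8]
ee_rot: [0.0, 0.398, 0.917, 0.0]
force: [-0.9, -1.2, 4.3]
width: 27.8
grip_force: 15.0
```

```bash
python3 -m inch '{"gripper":[0.68,0.66,0.64,0.6,0.55,0.5,0.3,0,0,0,0,0,0],"travel":[[0,0,-0.4],[0,0,-0.4],[0,0,-0.4],[0,0,-0.4],[0,0,-0.4],[0,0,-0.4],[0,0,-0.4],[0,0,-0.4],[0,0,-0.4],[0,0,-0.4],[0,0,-0.4],[0,0,-0.4],[0,0,-0.4]],"roll":[0,0,0,0,0,0,0,0,0,0,0,0,0]}'
python3 - <<'E'
from h import *
p=shot('side')
c=p['image'][100:220,180:300]; cv2.imwrite('pics/rel.png',cv2.cvtColor(cv2.resize(c,None,fx=5,fy=5,interpolation=2),cv2.COLOR_RGB2BGR))
E
```

```text
t: 12.68
ee_pos: [517.1, 320.2, 129.3]
ee_rot: [0.0, 0.398, 0.917, 0.0]
force: [0.3, 0.2, -0.3]
width: 89.9
grip_force: 0.0
```

View pics/rel.png

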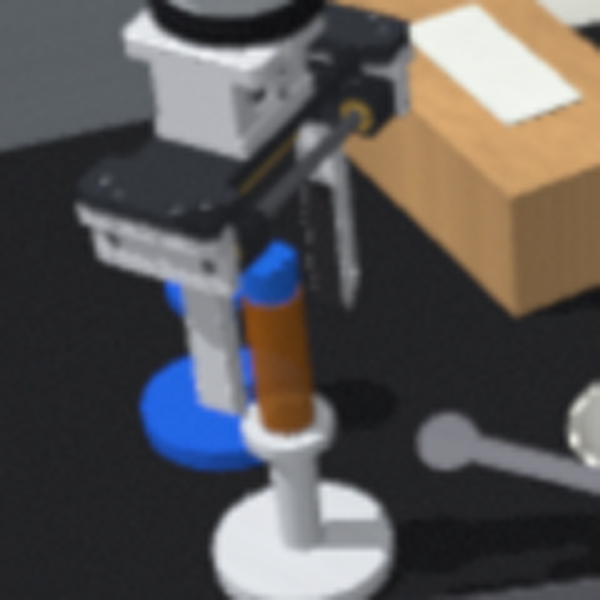

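The vial stands upright at (280,350) in the crop, roughly centred on the top, and the fingers are clear. I'll lift off and go to the lid bar.

```bash
python3 -m inch '{"gripper":[0,0,0,0,0,0,0,0],"travel":[[0,0,-8],[0,0,-25],[0,0,-55],[0,0,-90],[0,0,-125],[0,0,-155],[0,0,-175],[0,0,-175]],"roll":[0,0,0,0,0,0,0,0]}'
python3 -m inch '{"gripper":[0,0,0,0,0,0,0,0,0,0,0,0,0,0],"travel":[[-20,-19,0],[-45,-42,0],[-70,-66,0],[-95,-90,0],[-120,-114,0],[-145,-138,0],[-170,-160,0],[-190,-180,0],[-200,-189,0],[-200,-189,0],[-200,-189,0],[-200,-189,0],[-200,-189,0],[-200,-189,0]],"roll":[7,14,21,28,35,42,49,54,54,54,54,54,54,54]}'
python3 - <<'E'
from h import *
from scipy.spatial.transform import Rotation as Ro
p=shot('side','bar');q=shot('top')
for v in (p,q):
  for l in ('lid_bar','pointer_tip','pointer','lid'): print(l,[(round(d['conf'],2),np.round(d['position'],1)) for d in arm.spot_point(v,l)[:2]])
s=arm.state();e=s['ee_rot'];print(s['ee_pos']);print(Ro.from_quat([*e[1:],e[0]]).as_matrix().round(3))
E
```

```text
t: 13.4
ee_pos: [519.1, 321.2, 310.5]
ee_rot: [0.004, 0.398, 0.917, 0.004]
force: [-0.2, 0.0, 0.3]
width: 93.9
grip_force: 0.0
t: 14.57
ee_pos: [515.4, 46.2, 304.1]
ee_rot: [-0.0, 0.771, 0.637, 0.0]
force: [0.4, 0.3, 0.3]
width: 94.0
grip_force: 0.0
lid_bar [(0.68, array([514.7,  45.8, 140.8])), (0.36, array([547.2, 172.3, 182.1]))]
pointer_tip [(0.77, array([549.5, 171.5, 181. ]))]
pointer [(0.77, array([712.6, 145.4,  97.3]))]
lid [(0.57, array([690.4,   9.4,  89.8])), (0.39, array([ 5.903e+02,  3.350e+01, -4.000e-01]))]
lid_bar []
pointer_tip [(0.58, array([552.6, 167.9, 179.1]))]
pointer [(0.6, array([711.8, 138.4,  97.3]))]
lid [(0.95, array([691.1,  15.3,  90.7]))]
[515.48487306  45.0488121  304.26377142]
[[ 0.19   0.982  0.   ]
 [ 0.982 -0.19   0.   ]
 [ 0.     0.    -1.   ]]
```

View pics/bar.png

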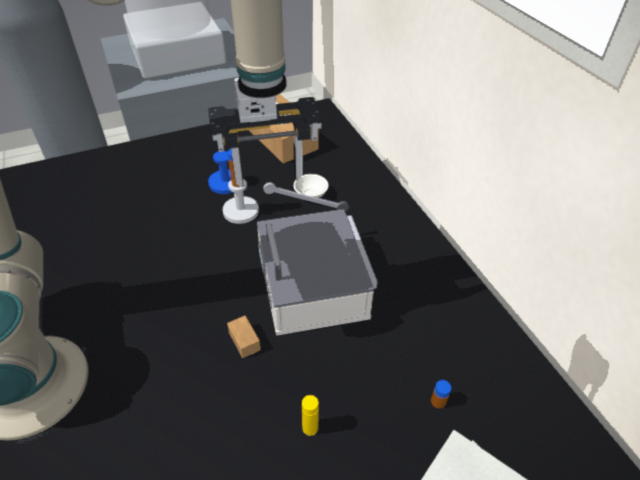

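The picture shows the gripper over the bar, which is at (273,247). The vial still stands on the stand at (235,170), and the fingers close across the bar. Descending now.

```bash
python3 -m inch '{"gripper":[0,0,0,0,0,0,0,0,0,0,0],"travel":[[0,0,25],[0,0,55],[0,0,85],[0,0,110],[0,0,135],[0,0,152],[0,0,165],[0,0,174],[0,0,180],[0,0,182],[0,0,182]],"roll":[0,0,0,0,0,0,0,0,0,0,0]}'
python3 -m inch '{"gripper":[0.5,0.7,0.8,0.95,0.95,0.95,0.95,0.95,0.95,0.95,0.95,0.95,0.95,0.95,0.95,0.95],"travel":[[0,0,0],[0,0,0],[0,0,0],[0,0,0],[0,0,0],[0,0,0],[0,0,0],[0,0,0],[0,0,0],[0,0,0],[0,0,0],[0,0,0],[0,0,0],[0,0,0],[0,0,0],[0,0,0]],"roll":[0,0,0,0,0,0,0,0,0,0,0,0,0,0,0,0]}' 20
```

```text
t: 15.98
ee_pos: [515.7, 45.0, 122.3]
ee_rot: [0.0, 0.771, 0.636, 0.0]
force: [0.8, 0.7, 0.1]
width: 93.8
grip_force: 0.0
t: 17.32
ee_pos: [513.7, 45.4, 122.0]
ee_rot: [-0.001, 0.771, 0.636, -0.001]
force: [-5.5, 0.9, 3.3]
width: 11.1
grip_force: 20.0
```

```bash
python3 -m inch '{"gripper":[0.95,0.95,0.95,0.95,0.95,0.95,0.95,0.95,0.95,0.95,0.95,0.95,0.95,0.95,0.95,0.95,0.95,0.95],"travel":[[0,-1,0],[0,-0.5,-4],[0,1,-9],[0,2.5,-13],[0,4,-18],[0,7.5,-26],[0,11.5,-35],[0,16,-43],[0,21,-51],[0,26,-59],[0,29,-62.5],[0,32,-66],[0,35,-70],[0,37.5,-73],[0,39,-75],[0,40,-76],[0,40,-76],[0,40,-76]],"roll":[0,0,0,0,0,0,0,0,0,0,0,0,0,0,0,0,0,0]}'
python3 - <<'E'
from h import *
p=shot('side','lift');q=shot('top')
for v in (p,q):
  for l in ('lid_bar','pointer_tip','pointer','lid','vial'): print(l,[(round(d['conf'],2),np.round(d['position'],1)) for d in arm.spot_point(v,l)[:3]])
s=arm.state();print(s['ee_pos'],s['force'],s['grip_force'],s['width'])
c=p['image'][120:320,180:400]; cv2.imwrite('pics/liftc.png',cv2.cvtColor(cv2.resize(c,(660,600),interpolation=2),cv2.COLOR_RGB2BGR))
E
```

```text
t: 18.82
ee_pos: [553.4, 38.1, 198.9]
ee_rot: [-0.002, 0.771, 0.636, -0.001]
force: [-5.0, 2.2, -1.8]
width: 11.2
grip_force: 20.0
lid_bar [(0.61, array([514.6, 319.3,   3.7]))]
pointer_tip [(0.5, array([550.7, 174.1, 181.9])), (0.34, array([593. ,  29.5,   4.1]))]
pointer [(0.75, array([713.3, 147.1, 101.6]))]
lid [(0.91, array([692.2,  10.2,  91.2]))]
vial [(0.89, array([ 463.4, -279.6,   -0.8])), (0.68, array([519.5, 322.9,  89.9])), (0.29, array([713.4, 147.2,  99. ]))]
lid_bar []
pointer_tip []
pointer [(0.49, array([716. , 142.4,  94.2]))]
lid []
vial [(0.78, array([ 462. , -278.2,    1.5])), (0.56, array([518.9, 322.7,  89.4]))]
[553.2888963   38.11572977 198.85826159] [-6.30073575  3.23987075 -1.7703629 ] 19.98334765434265 11.404820086928813
```

View pics/liftc.png

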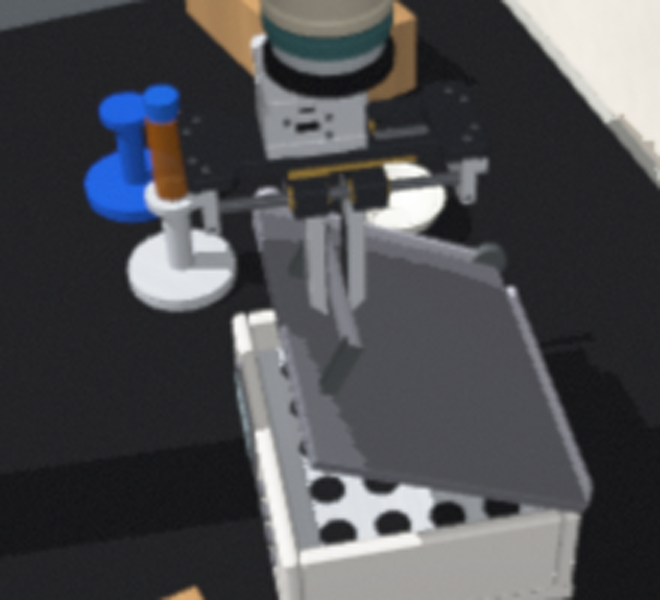

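The lid is up in the grip and the vial stands on the stand at about (167,140) in the crop. The lid's near front corner, at (313,468) in the crop, will give me the lid angle, and bar0.png the pointer tip.

```bash
python3 - <<'E'
from h import *
from scipy.optimize import least_squares
p=shot('side')
psi=np.radians(-10.7); H=np.array([691.,12.5,90.5])
def lid(P,th,o=H):
    x,y,z=P; X=x*np.cos(th)+z*np.sin(th); Z=-x*np.sin(th)+z*np.cos(th)
    return o+[X*np.cos(psi)-y*np.sin(psi),X*np.sin(psi)+y*np.cos(psi),Z]
for th in (0,.4,.45,.5,.55): print(th,[(np.round((np.array(proj(p,lid(P,th)))-[180,120])*3)) for P in ((-200,-120,0),(-200,-120,10),(-200,120,10),(0,-120,10))])
# pointer: tip in both start images
im={n:cv2.imread(f'pics/{n}0.png') for n in('side','top')}
q=shot('top')
for n,v,(x0,y0,x1,y1) in(('side',p,(250,170,360,220)),('top',q,(245,175,285,270))):
    c=cv2.resize(im[n][y0:y1,x0:x1],None,fx=6 if n=='side' else 5,fy=6 if n=='side' else 5,interpolation=2); cv2.imwrite(f'pics/p_{n}.png',c)
a,b=cv2.imread('pics/p_side.png'),cv2.imread('pics/p_top.png')
a=cv2.resize(a,(560,255));h=475
cv2.imwrite('pics/pp.png',np.hstack([cv2.copyMakeBorder(a,0,h-255,0,0,0),b]))
off=np.array([0,132.,5])
for th in (.42,.47,.52): print(th,np.round(proj(p,lid((-185,132,0),th,H+[0,0,5])),1),np.round(proj(q,lid((-185,132,0),th,H+[0,0,5])),1))
E
```

```text
0 [array([278., 561.]), array([278., 552.]), array([229., 300.]), array([580., 504.])]
0.4 [array([298., 479.]), array([303., 468.]), array([249., 217.]), array([585., 504.])]
0.45 [array([304., 468.]), array([310., 457.]), array([254., 206.]), array([586., 504.])]
0.5 [array([311., 457.]), array([318., 446.]), array([261., 196.]), array([587., 504.])]
0.55 [array([318., 446.]), array([327., 436.]), array([268., 185.]), array([587., 504.])]
0.42 [267.6 190.4] [254.6 254.3]
0.47 [269.2 187.1] [254.7 252. ]
0.52 [271.1 183.9] [254.9 249.6]
```

View pics/pp.png

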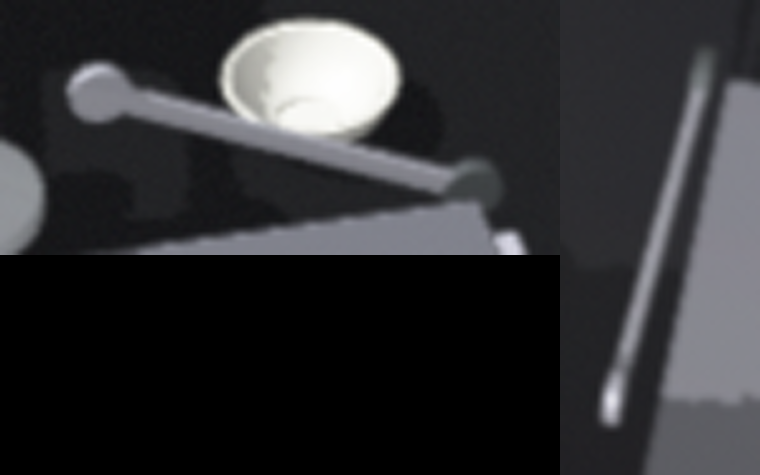

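The side view puts the pointer tip at (269.4,188.1), so the pointer is at about 0.46 rad. The lid corner gives about 0.45 rad and the arm's travel 0.47 rad, all within the 0.09 rad limit. I'll hold still and hand in.

```bash
python3 -m inch '{"gripper":[0.95,0.95,0.95,0.95,0.95,0.95,0.95,0.95,0.95,0.95],"travel":[[0,0,0],[0,0,0],[0,0,0],[0,0,0],[0,0,0],[0,0,0],[0,0,0],[0,0,0],[0,0,0],[0,0,0]],"roll":[0,0,0,0,0,0,0,0,0,0]}'
python3 -c "
from rig import arm
print(arm.finish_job())"
```

```text
t: 20.35
ee_pos: [553.3, 38.1, 198.9]
ee_rot: [-0.002, 0.771, 0.636, -0.001]
force: [-5.0, 2.9, -0.9]
width: 11.5
grip_force: 20.0
the job is handed in; nothing more can be done
None
```

The job is handed in at about 20 s, with no verdict returned: the amber vial stands released on the aluminium stand, and the gripper holds the lid steady at about 0.45–0.47 rad against the pointer's roughly 0.46 rad.

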